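# Sort two keyed gears onto their shafts and bolt them in

### The job

The gearbox of the proof press stands on the bench with its two drive gears off. Sort the two loose gears by where their keyways are (opposite each other or at a right angle), seat each fully home, hub outwards, on the shaft with matching keys, and then push the locking yoke up the slope by its black knob until its bolt is fully in the keeper. Leave the other things on the bench where they stand.

Things in the scene. Friction and masses are not known exactly. Their poses are not given: they have to be found in the camera images.
- gear_opp_mid (a point): loose steel gear lying hub up: toothed rim 80 mm across, 14 mm thick; above it a round hub 48 mm wide (grip here), 42 mm total height, 0.3 kg. Bore 27 mm wide, right through, with two keyways 11 mm wide reaching 19.5 mm from the axis, opposite each other, each marked by yellow paint on hub and rim. This point: on the axis, 21 mm above the underside; z points out of the hub; keyways along +x and -x
- gear_sq_mid (a point): loose steel gear lying hub up: toothed rim 80 mm across, 14 mm thick; above it a round hub 48 mm wide (grip here), 42 mm total height, 0.3 kg. Bore 27 mm wide, right through, with two keyways 11 mm wide reaching 19.5 mm from the axis, at a right angle, each marked by yellow paint on hub and rim. This point: on the axis, 21 mm above the underside; z points out of the hub; keyways along +x and +y
- shaft_opp_home (a point): shaft with keys opposite each other: 24 mm wide, top 9 mm tapered to 16 mm, 40 mm long above its seat (shoulder 44 mm wide). Keys 8 mm wide reach 18 mm from the axis, 26 mm up from the seat; a wrong or unaligned gear stops on them. This point: on the axis, 21 mm above the seat, where a gear's mid comes when home; z out along the shaft (leans 25 deg to the front), x up the slope; keys along +x and -x
- shaft_sq_home (a point): shaft with keys at a right angle: 24 mm wide, top 9 mm tapered to 16 mm, 40 mm long above its seat (shoulder 44 mm wide). Keys 8 mm wide reach 18 mm from the axis, 26 mm up from the seat; a wrong or unaligned gear stops on them. This point: on the axis, 21 mm above the seat, where a gear's mid comes when home; z out along the shaft (leans 25 deg to the front), x up the slope; keys along +x and +y
- bolt_knob (a point): black knob (24 mm wide, 27 mm tall, axis along the shafts) on the middle of the red locking yoke, a bar 146 mm long. This point: the knob's centre, 78 mm out from the sloping face; the yoke's top is 19 mm below it, its underside 51 mm out from the face, 3 mm clear of the hub of a gear that is home (a gear not home blocks it). x: up the slope, the way it slides; z: out of the face. Can be pinched from both sides, or pushed
- bolt (a joint): travel of the yoke and its bolt (m): near 0 withdrawn (yoke at the lower front edge, its middle line 70 to 78 mm down the slope from the line through both shafts), 0.062 at the stop: bolt tip fully in the keeper, yoke over both hubs. About 4 N of friction; stays where it is left
- gearbox: grey gearbox on a 235 x 230 mm flange, about 130 mm high, fixed; aluminium face sloping 25 deg down to its front, blue motor at the back. Origin: on the bench below the point of the face midway between the two shafts (95 mm high there). x to the back, y to the left. The shafts stand 58 mm to the left and right; which is left varies. A steel bolt barrel, 18 mm high, lies between them
- paint_tube: bystander: white and blue paint tube lying flat, 128 x 35 x 26 mm, origin at the centre of its underside
- size_jar: bystander: white jar with a blue band, 69 mm in diameter, 135 mm tall, origin at the centre of its underside
- masking_tape: bystander: roll of masking tape lying flat, 96 mm in diameter, 25 mm high, origin at the centre of its underside
- ink_tin: bystander: round ink tin with a black lid, 78 mm in diameter, 44 mm high, origin at the centre of its underside
Things that resemble listed ones, but are neither listed nor needed, are in the scene too. Leave any turquoise look-alike of the part that bears gear_sq_mid alone.

How it is judged:
By the outcome, as a careful person would: the job done as asked, in the order asked, and still so for the second after the job is handed in, with the robot touching nothing.
It also fails if it takes over 72 s, if anything falls off the work surface, if the arm or the gripper's body presses on something with over 40 N, if the wrist force passes 120 N, or if a joint passes its speed limit or range.

### The arm

A 6-joint arm with a two-finger parallel gripper is mounted at the origin on a cart in front of the work surface, level with it; the furniture and walls round the work are solid. World frame = base frame: x ahead of the robot, y to its left, z up, the work surface at z = 0. Lengths are in m, angles in rad, forces in N, time in s.
With the tool pointing down it reaches from about 0.3 to 0.95 m from the base axis. Payload 3.1 kg.
Tool frame: the origin (TCP) lies at the very end of the fingers, on their centre line; the grasp point (between the pads) lies 19 mm behind it; x points along the fingers, z is the direction in which the jaws open and shut, and the axes are right-handed (so a half turn about x gives the same grasp; the last joint's range is limited). The gripper opens to 85 mm and grips with 20 to 120 N. Pads are 22 mm wide; open, the fingers measure 114 mm over their backs; the gripper's body (76 mm by 85 mm) begins 54 mm behind the grasp point. The pads swing forward as they close: fully open they stand 13 mm farther back than shut.
Start: joints at [1.267, 0.308, 1.634, -0, 1.2, -0.07], TCP at [0.145, 0.608, 0.231] pointing down, gripper open.
Joint ranges: [-3.06, 3.06], [-0.79, 1.96], [0.05, 2.63], [-1.19, 4.34], [0.05, 2.64], [-2.94, 2.94]. Speed limits (rad/s): [2.79, 2.79, 3.14, 3.14, 3.14, 3.14].

### API

Orientations are given as [roll, pitch, yaw] about the fixed x, y, z axes, in that order (R = Rz(yaw) Ry(pitch) Rx(roll)).
In Python, from station import arm gives the robot as it stands. The module is installed in compiled form; this text tells all that it offers. Calls block until the motion is done:
- arm.reach(position, orientation): joint-space move of the TCP to a pose.
- arm.move_linear(position, velocity=0.15, orientation=None, contact_N=None): straight line of the TCP; orientation=None keeps the orientation; velocity is the mean speed in m/s. With contact_N (N) it stops when the force on the tool has changed by that much, and returns True; else False.
- arm.movej(angles): joint-space move.
- arm.open() and arm.close_gripper(): open the fingers fully, or close them until they stop; the grip force is fixed at half the most.
- arm.sleep(seconds).
- arm.inverse_kinematics(position, orientation): joint angles nearest the present ones, or None.
- arm.get_image(name): name is "side" or "top" or "wrist"; returns the picture (384x512x3 uint8, red, green, blue); there is no depth.
- arm.get_calibration(name): a dict with "intrinsics" (3x3 intrinsics, pixels), "distortion" ([k1, k2, p1, p2, k3] as OpenCV has them; the pictures are not rectified), "R" (3x3) and "t" (3): a world point X has camera coordinates R X + t; the wrist camera has in their place "T_tool_cam" (4x4, takes a point from camera to tool coordinates, whose origin is the TCP and whose axes are the tool frame's). Camera axes: x right, y down, z forward; pixel columns grow to the right and rows downward; lengths in m; the calibration is good to about 2 mm. A picture is of the moment at which its call begins: read the wrist's pose just before it. get_calibration takes no time and is no camera call.
A pose or a line that the arm cannot do raises arm.IKError and nothing moves.
- arm.job_done(): hands the job in, once; it reports no verdict.
Readings, each from a call of its own:
- arm.current_t(): time.
- arm.current_qpos(): joint angles.
- arm.current_qvel(): joint speeds.
- arm.current_effort(): joint torques, N m.
- arm.current_position(): TCP position.
- arm.current_ee_rot(): TCP orientation.
- arm.current_wrist_force(): force on the tool from outside, world axes, zero at the start.
- arm.current_wrist_torque(): the same for the moment, N m.
- arm.current_finger_gap(): finger opening in m.
Only numpy, scipy, OpenCV 4.12 (cv2) and the standard library are available. Lean on these libraries where they do the work, as an engineer would, in place of code of your own. Each camera call takes 0.05 s, during which the arm holds its last target.

## Working session

There is one attempt and no reset: what is moved stays moved. The work goes in short steps, each a Python script; the robot and the scene stay as the last script left them, time stands still between calls to the robot, and variables do not carry over. Pictures are saved under pics/ and viewed, and the job is handed in when it is done.

```bash
mkdir -p pics; python3 - <<'E'
from station import arm
import cv2,json
for n in ("top","side","wrist"):
    im=arm.get_image(n); cv2.imwrite(f"pics/{n}0.png",im[:,:,::-1])
    c=arm.get_calibration(n); print(n,{k:(v.tolist() if hasattr(v,'tolist') else v) for k,v in c.items()})
print(arm.current_t(),arm.current_position(),arm.current_ee_rot(),arm.current_finger_gap())
E
```

```text
top {'intrinsics': [[407.8980040349738, 0.0, 258.0933963030543], [0.0, 407.8980040349738, 194.33527574142943], [0.0, 0.0, 1.0]], 'distortion': [-0.13957837893644184, 0.0, 0.0, 0.0, 0.0], 'R': [[0.004757870091396098, -0.9998715790626099, -0.015303204077444394], [-0.9907360658301634, -0.00263632560078063, -0.13577590968466122], [0.1357181289863812, 0.015807440342104108, -0.9906213778706103]], 't': [-0.08227690223100158, 0.5746048012196977, 1.4526065073499763]}
side {'intrinsics': [[442.23992365785773, 0.0, 249.51625854778933], [0.0, 442.23992365785773, 192.39422227266652], [0.0, 0.0, 1.0]], 'distortion': [-0.10949322813711303, 0.0, 0.0, 0.0, 0.0], 'R': [[0.9732022039007917, -0.22864427668278756, -0.024479890989274812], [-0.11535813499992895, -0.39335410189482184, -0.9121211823063077], [0.19892202244090534, 0.8905022994146187, -0.40918905621399126]], 't': [-0.5384122150461974, 0.1303670754943843, 1.3583248229550948]}
wrist {'intrinsics': [[274.9602806997391, 0.0, 252.82600941672231], [0.0, 274.9602806997391, 194.9418753544478], [0.0, 0.0, 1.0]], 'distortion': [-0.032286721243442985, 0.0, 0.0, 0.0, 0.0], 'T_tool_cam': [[-0.000795366956859716, -0.28963623631925123, 0.9571364678049945, -0.14282083049044136], [-1.825744752473034e-05, -0.9571367661860757, -0.28963634178315023, 0.07445898875168104], [0.9999996835289836, -0.000247842044594821, 0.0007559869386341224, -0.0003683682655843956], [0.0, 0.0, 0.0, 1.0]]}
0.15 [0.14463393 0.60739564 0.2303269 ] [ 3.07105176  1.56902372 -1.87516263] 0.0854156205096455
```

View pics/top0.png

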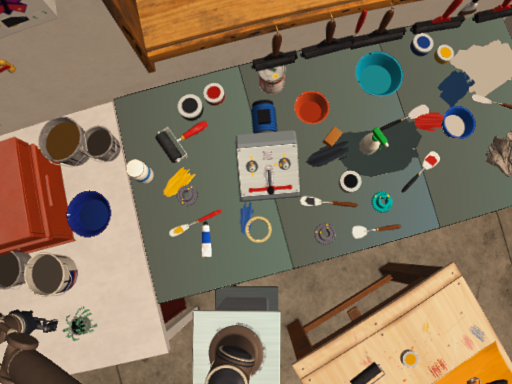

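View pics/side0.png

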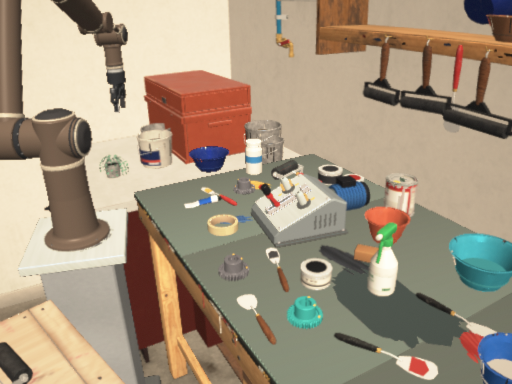

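View pics/wrist0.png

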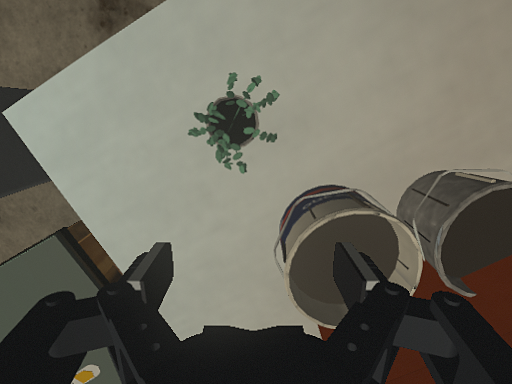

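The top view shows steel gears at about (189,196) and (325,233), a turquoise look-alike at (382,202), and the gearbox at (268,168). Next I'll set up helpers and enlarge these.

```bash
cat > h.py <<'E'
from station import arm
import numpy as np, cv2
from scipy.spatial.transform import Rotation as Ro
def cam(name,pose=None):
    c=arm.get_calibration(name); K=np.array(c["intrinsics"]); d=np.array(c["distortion"])
    if name=="wrist":
        p,r=pose; T=np.eye(4); T[:3,:3]=Ro.from_euler('xyz',r).as_matrix(); T[:3,3]=p
        M=T@np.array(c["T_tool_cam"]); return K,d,M[:3,:3],M[:3,3]
    R=np.array(c["R"]); t=np.array(c["t"]); return K,d,R.T,-R.T@t
def ray(C,uv):
    K,d,R,o=C; p=cv2.undistortPoints(np.array(uv,float).reshape(-1,1,2),K,d).reshape(-1,2)
    v=np.c_[p,np.ones(len(p))]@R.T; return o,v/np.linalg.norm(v,axis=1)[:,None]
def plane(C,uv,p0,n=(0,0,1)):
    o,v=ray(C,uv); n=np.array(n,float); s=((np.array(p0)-o)@n)/(v@n); return o+v*s[:,None]
def zpl(C,uv,z): return plane(C,uv,(0,0,z))
def proj(C,X):
    K,d,R,o=C; q=(np.atleast_2d(X)-o)@R
    return cv2.projectPoints(q,np.zeros(3),np.zeros(3),K,d)[0].reshape(-1,2)
def tri(C1,a,C2,b):
    o1,v1=ray(C1,a); o2,v2=ray(C2,b); v1=v1[0];v2=v2[0]
    A=np.c_[v1,-v2]; s=np.linalg.lstsq(A,o2-o1,rcond=None)[0]
    x,y=o1+s[0]*v1,o2+s[1]*v2; return (x+y)/2,np.linalg.norm(x-y)
def snap(fn,name="wrist"):
    pose=(np.array(arm.current_position()),np.array(arm.current_ee_rot()))
    im=arm.get_image(name)[:,:,::-1].copy(); cv2.imwrite(f"pics/{fn}.png",im); np.save(f"pics/{fn}.npy",np.array(pose)); return im,cam(name,pose)
def load(fn,name="wrist"):
    return cv2.imread(f"pics/{fn}.png"),cam(name,np.load(f"pics/{fn}.npy"))
def crop(im,x,y,w,h,s,fn): cv2.imwrite(f"pics/{fn}.png",cv2.resize(im[y:y+h,x:x+w],None,fx=s,fy=s,interpolation=cv2.INTER_CUBIC))
def rpy(xa,za):
    xa=np.array(xa,float);xa/=np.linalg.norm(xa); za=np.array(za,float); za-=xa*(za@xa); za/=np.linalg.norm(za)
    return Ro.from_matrix(np.c_[xa,np.cross(za,xa),za]).as_euler('xyz')
E
python3 - <<'E'
from h import *
im=cv2.imread("pics/top0.png"); s=cv2.imread("pics/side0.png")
crop(im,150,90,260,170,3,"c1"); crop(s,180,150,180,190,3,"c2")
C=cam("top")
print(zpl(C,[[189,196],[325,233],[382,202]],.03)); print(zpl(C,[[250,167],[286,166],[268,188]],.11))
E
```

```text
[[ 0.56918284  0.17560389  0.03      ]
 [ 0.43471875 -0.32417147  0.03      ]
 [ 0.54868125 -0.53854425  0.03      ]]
[[ 0.66201551 -0.05237139  0.11      ]
 [ 0.66586111 -0.1788607   0.11      ]
 [ 0.58749833 -0.11570885  0.11      ]]
```

View pics/c1.png

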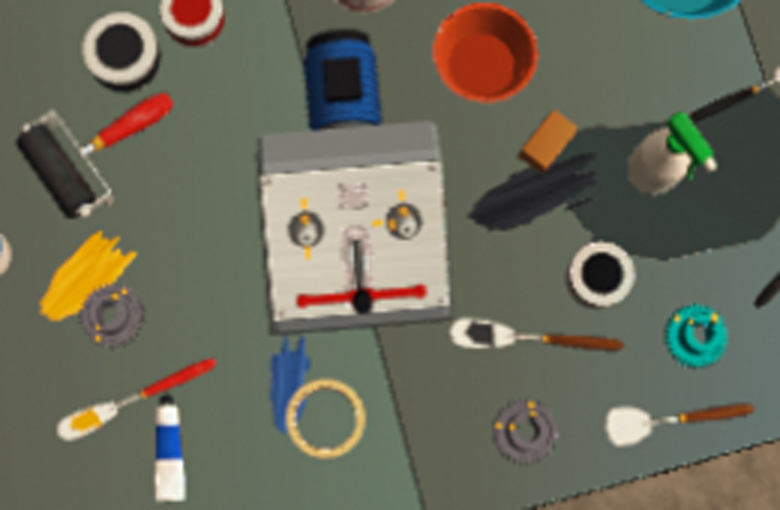

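View pics/c2.png

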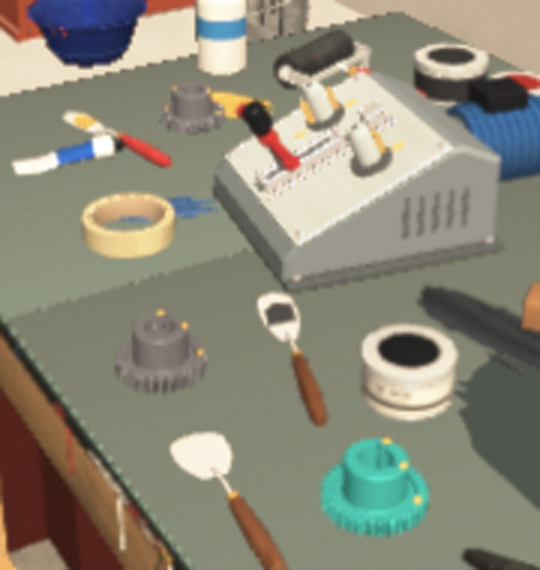

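Left shaft has opposite keys and right shaft has keys at a right angle (up and left). The steel gear at (325,233) has marks at a right angle; the one at (189,196) looks opposite. Next, wrist close-ups.

```bash
python3 - <<'E'
from h import *
def look(pos,xa,za,fn):
    arm.reach(list(pos),list(rpy(xa,za))); im,C=snap(fn); print(fn,arm.current_t(),np.round(arm.current_qpos(),2),np.round(C[3],3))
R0=Ro.from_euler('xyz',arm.current_ee_rot()).as_matrix(); print(R0.round(2))
def lat(x,y,s=1):
    a=np.arctan2(y,x); return np.array([-np.sin(a),np.cos(a),0])*s
s=np.sign(R0[:,2]@lat(.145,.608))
print(s)
look((0.569,0.176,0.17),(0,0,-1),lat(.569,.176,s),"gL")
n=np.array([-np.sin(np.radians(25)),0,np.cos(np.radians(25))])
p=np.array([.664,-.116,.11])
look(p+n*0.16,-n,lat(1,0,s),"box")
look((0.435,-.324,0.17),(0,0,-1),lat(.435,-.324,s),"gR")
E
```

```text
[[-0.   -0.97  0.23]
 [-0.    0.23  0.97]
 [-1.    0.   -0.  ]]
1.0
gL 2.375 [ 0.23  0.32  1.76  0.    1.07 -1.64] [0.498 0.155 0.313]
box 3.5917 [-0.34  0.03  1.98  0.21  0.74 -2.04] [ 0.469 -0.115  0.353]
gR 4.7 [-0.72  0.22  1.88  0.    1.04 -1.65] [ 0.376 -0.28   0.313]<stdin>:9: UserWarning: Gimbal lock detected. Setting third angle to zero since it is not possible to uniquely determine all angles.
<stdin>:13: UserWarning: Gimbal lock detected. Setting third angle to zero since it is not possible to uniquely determine all angles.
```

View pics/gL.png

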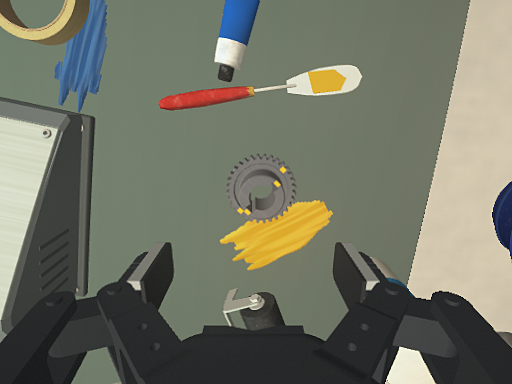

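View pics/box.png

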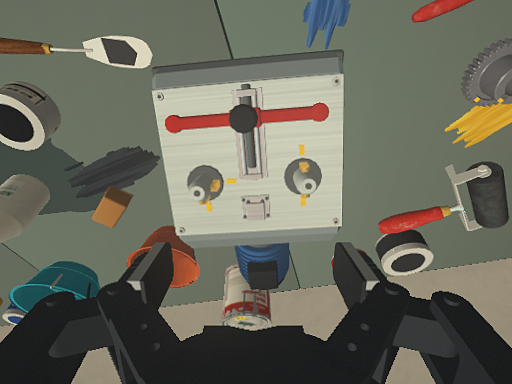

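View pics/gR.png

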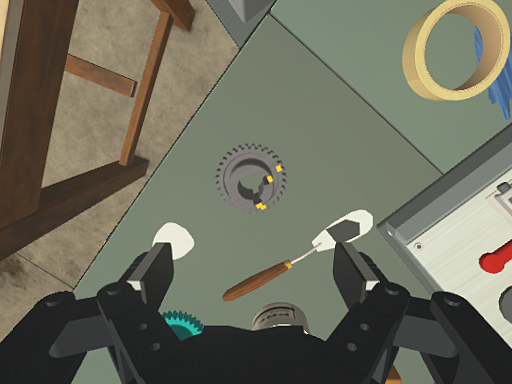

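```bash
python3 - <<'E'
from h import *
a=load("gL")[0]; b=load("gR")[0]; c=load("box")[0]
f=lambda im,x,y,w,h,s: cv2.resize(im[y:y+h,x:x+w],None,fx=s,fy=s,interpolation=cv2.INTER_CUBIC)
cv2.imwrite("pics/c3.png",np.hstack([f(a,210,140,100,100,4),f(b,200,130,100,100,4)]))
crop(c,145,45,215,205,2.9,"c4") if 0 else cv2.imwrite("pics/c4.png",f(c,150,45,200,200,3))
for fn in ("gL","gR","box"):
    im,C=load(fn); h=cv2.cvtColor(im,cv2.COLOR_BGR2HSV)
    m=cv2.inRange(h,(18,150,120),(35,255,255)); n,l,s,ce=cv2.connectedComponentsWithStats(m)
    print(fn,[(s[i,4],ce[i].round(1).tolist()) for i in range(1,n) if s[i,4]>4 and 140<ce[i][1]<225])
E
```

```text
gL [(np.int32(24), [282.5, 169.5]), (np.int32(25), [276.8, 183.2]), (np.int32(22), [239.8, 210.2]), (np.int32(22), [246.8, 211.5])]
gR [(np.int32(26), [278.5, 168.0]), (np.int32(28), [269.6, 178.3]), (np.int32(40), [260.6, 205.8])]
box [(np.int32(44), [301.3, 149.2]), (np.int32(34), [303.0, 165.2]), (np.int32(37), [230.9, 180.6]), (np.int32(41), [215.9, 185.8]), (np.int32(46), [303.4, 199.6]), (np.int32(50), [207.2, 205.1]), (np.int32(67), [445.5, 210.9])]
```

View pics/c3.png

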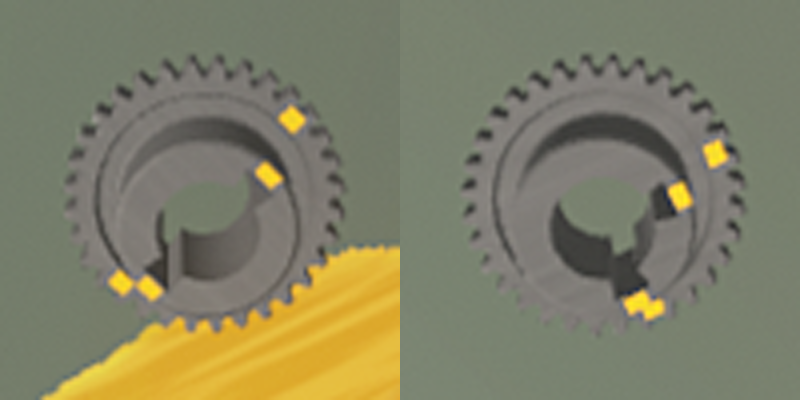

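View pics/c4.png

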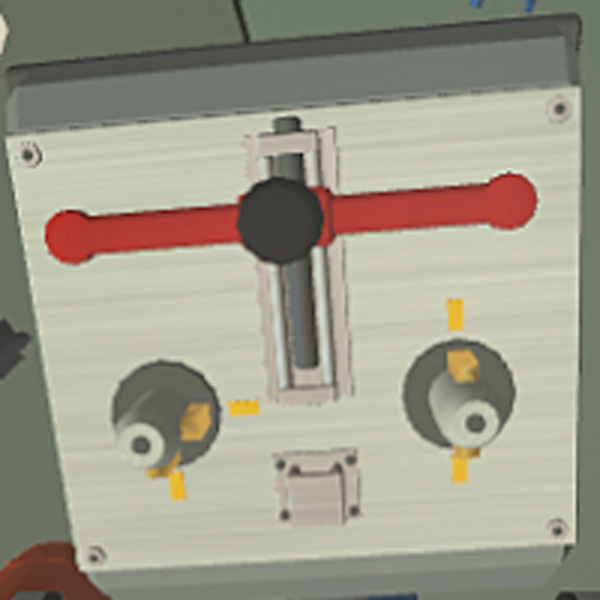

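Confirmed: the gear in `gL` at (262,188) has opposite keyways and the gear in `gR` at (250,178) has them at a right angle. In `box`, the opposite-key shaft tip is at (308,186), the right-angle one at (197,193), and the knob at (243,119).

```bash
python3 - <<'E'
from h import *
D=np.degrees
im,C=load("gL")
H=zpl(C,[[276.8,183.2],[246.8,211.5]],.042); R=zpl(C,[[282.5,169.5],[239.8,210.2]],.014)
print("opp",H.mean(0),R.mean(0),np.linalg.norm(H[0]-H[1]),np.linalg.norm(R[0]-R[1]),[D(np.arctan2(*(q[0]-q[1])[1::-1])) for q in(H,R)])
im,C=load("gR")
for uv,z in (([[269.6,178.3],[259,205.3]],.042),([[278.5,168],[263,207]],.014)):
    A,B=zpl(C,uv,z); 
    for s in(1,-1):
        d=B-A; perp=s*np.array([-d[1],d[0],0])/2; c=(A+B)/2+perp
        print("sq",c,D(np.arctan2(*(A-c)[1::-1])),D(np.arctan2(*(B-c)[1::-1])),np.linalg.norm(A-c))
# box
im,C=load("box")
t=zpl(C,[[308.3,186.3],[197.3,193.3]],.095+.046*np.cos(np.radians(25)))
d=t[0]-t[1]; psi=np.arctan2(-d[0],d[1]); print("tips",t,np.linalg.norm(d),D(psi))
n=np.array([-np.sin(np.radians(25))*np.cos(psi),-np.sin(np.radians(25))*np.sin(psi),np.cos(np.radians(25))])
m=t.mean(0)-n*.046
print("face mid",m)
F=plane(C,[[301.3,149.2],[303.4,199.6],[230.9,180.6],[207.2,205.1]],m,n)
ux=np.array([np.cos(psi)*np.cos(np.radians(25)),np.sin(psi)*np.cos(np.radians(25)),np.sin(np.radians(25))]);uy=np.cross(n,ux)
print("face marks rel",[(round(float((f-m)@ux),4),round(float((f-m)@uy),4)) for f in F])
k=plane(C,[[243,119]],m+n*.0915,n)[0]; print("knob",(k-m)@ux,(k-m)@uy)
T=cam("top"); im=cv2.imread("pics/top0.png")
print("top proj of tips",proj(T,t), "gears",proj(T,[H.mean(0)]), "gears side",)
# independent top
print(cv2.imread("pics/c1.png").shape)
E
```

```text
opp [0.57632042 0.18819591 0.042     ] [0.57649674 0.18813135 0.014     ] 0.04334365662836276 0.06763778779894586 [np.float64(152.15241037755015), np.float64(152.19627895371087)]
sq [ 0.45907006 -0.30839998  0.042     ] 168.334604725114 -101.66539527488585 0.021721687020166917
sq [ 0.43340499 -0.32528098  0.042     ] 78.33460472511418 -11.665395274885856 0.021721687020166962
sq [ 0.4741969  -0.29877897  0.014     ] 168.345972743991 -101.65402725600907 0.03430974710329831
sq [ 0.43366382 -0.32545081  0.014     ] 78.345972743991 -11.654027256009108 0.03430974710329831
tips [[ 0.65003063 -0.05836208  0.13669016]
 [ 0.65963052 -0.17360908  0.13669016]] 0.11564613211215308 4.761654916211555
face mid [ 0.67420392 -0.11437181  0.095     ]
face marks rel [(-0.0321, 0.0577), (0.0292, 0.0587), (-0.0003, -0.0273), (0.0288, -0.0598)]
knob -0.07231139799164957 -0.00036692000080005275
top proj of tips [[251.44039085 168.84829012]
 [284.89166799 166.18486389]] gears [[185.06997288 193.63446823]] gears side
(510, 780, 3)
```

```bash
python3 - <<'E'
from h import *
n=np.array([-np.sin(np.radians(25)),0,np.cos(np.radians(25))])
p=np.array([.664,-.116,.11])
o=p+n*0.16; print(arm.inverse_kinematics(list(o),list(rpy(-n,(0,-1,0)))))
arm.reach(list(o),list(rpy(-n,(0,-1,0)))); im,C=snap("box2"); print(arm.current_t())
cv2.imwrite("pics/c5.png",cv2.resize(im[100:300,150:350],None,fx=3,fy=3,interpolation=cv2.INTER_CUBIC))
h=cv2.cvtColor(im,cv2.COLOR_BGR2HSV)
m=cv2.inRange(h,(18,150,120),(35,255,255)); N,l,s,ce=cv2.connectedComponentsWithStats(m)
print([(s[i,4],ce[i].round(1).tolist()) for i in range(1,N) if s[i,4]>4])
E
```

```text
[-0.33724737  0.02442075  1.97815712  0.20995636  0.73550833  1.10638563]
7.0917
[(np.int32(79), [37.7, 107.4]), (np.int32(49), [299.0, 143.6]), (np.int32(45), [199.3, 152.2]), (np.int32(32), [303.3, 159.0]), (np.int32(45), [200.0, 168.4]), (np.int32(41), [274.1, 172.1]), (np.int32(43), [289.8, 173.7]), (np.int32(2388), [31.5, 215.0]), (np.int32(51), [205.5, 201.7]), (np.int32(15), [56.5, 231.1]), (np.int32(13), [37.6, 238.9]), (np.int32(14), [20.7, 267.1]), (np.int32(25), [416.6, 271.6]), (np.int32(15), [31.9, 272.5]), (np.int32(15), [399.0, 363.0])]
```

View pics/box2.png

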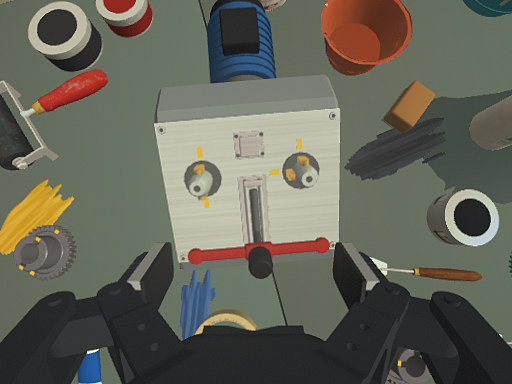

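View pics/c5.png

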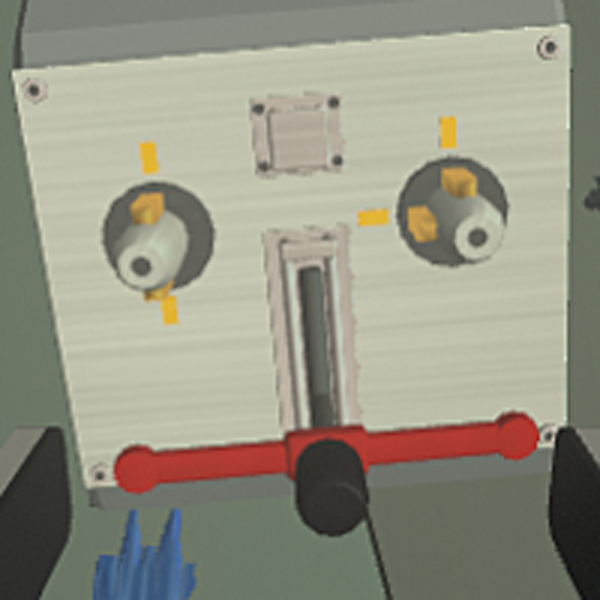

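`box2` (flipped view): opposite-key shaft tip at (196.7,188.3), right-angle one at (309.3,178.7). I'll average the two views to cancel camera bias.

```bash
python3 - <<'E'
from h import *
c25,s25=np.cos(np.radians(25)),np.sin(np.radians(25))
def box(fn,tips,marks):
    im,C=load(fn); t=zpl(C,tips,.095+.046*c25); d=t[0]-t[1]; psi=np.arctan2(-d[0],d[1])
    n=np.array([-s25*np.cos(psi),-s25*np.sin(psi),c25]); m=t.mean(0)-n*.046
    ux=np.array([np.cos(psi)*c25,np.sin(psi)*c25,s25]);uy=np.cross(n,ux)
    print(fn,t.round(4).tolist(),np.linalg.norm(d),np.degrees(psi),m)
    print([(round(float((f-m)@ux),4),round(float((f-m)@uy),4)) for f in plane(C,marks,m,n)])
    return C
C1=box("box",[[308.3,186.3],[197.3,193.3]],[[301.3,149.2],[303.4,199.6],[230.9,180.6],[207.2,205.1]])
C2=box("box2",[[196.7,188.3],[309.3,178.7]],[[205.5,201.7],[199.3,152.2],[274.1,172.1],[299,143.6]])
a=tri(C1,[308.3,186.3],C2,[196.7,188.3]);b=tri(C1,[197.3,193.3],C2,[309.3,178.7]);print(a,b)
T=cam("top");
for s,x,y in((C1,None,None),):pass
for u1,u2 in(([301.3,149.2],[205.5,201.7]),([303.4,199.6],[199.3,152.2]),([230.9,180.6],[274.1,172.1]),([207.2,205.1],[299,143.6])): print(tri(C1,u1,C2,u2))
E
```

```text
box [[0.6514, -0.0578, 0.1367], [0.6611, -0.1734, 0.1367]] 0.11602497894052351 4.768661922212943 [ 0.67561772 -0.11400312  0.095     ]
[(-0.0322, 0.0578), (0.0292, 0.0588), (-0.0004, -0.0274), (0.0288, -0.06)]
box2 [[0.6492, -0.0582, 0.1367], [0.6593, -0.1745, 0.1367]] 0.11670512738997255 4.964268694777703 [ 0.67363061 -0.11463512  0.095     ]
[(-0.0296, 0.059), (0.0309, 0.0585), (-0.0001, -0.0268), (0.0312, -0.0577)]
(array([ 0.64865065, -0.0587753 ,  0.13999216]), np.float64(0.00018611049084120277)) (array([ 0.65880245, -0.17331827,  0.13931033]), np.float64(0.0011500603614146324))
(array([ 0.64197907, -0.05833945,  0.08102262]), np.float64(0.0008172911913440275))
(array([ 0.69645327, -0.05366965,  0.10807427]), np.float64(0.0005634175153521522))
(array([ 0.67524441, -0.14110224,  0.09769854]), np.float64(5.51027038686743e-05))
(array([ 0.70735968, -0.17090721,  0.10638453]), np.float64(0.0018152331298420042))
```

```bash
python3 - <<'E'
from h import *
for i in range(3): 
    c=arm.get_calibration("wrist"); print(np.array(c["T_tool_cam"]).round(4).tolist(),c["intrinsics"][0][0])
    print(np.array(arm.get_calibration("top")["t"]))
print(arm.current_position(),arm.current_qpos(),arm.current_ee_rot()); print(np.load("pics/box2.npy"),np.load("pics/box.npy"))
E
```

```text
[[0.0006, -0.2887, 0.9574, -0.1431], [-0.0003, -0.9574, -0.2887, 0.0731], [1.0, -0.0001, -0.0007, 0.0002], [0.0, 0.0, 0.0, 1.0]] 274.9602806997391
[-0.0822769   0.5746048   1.45260651]
[[0.0006, -0.2887, 0.9574, -0.1431], [-0.0003, -0.9574, -0.2887, 0.0731], [1.0, -0.0001, -0.0007, 0.0002], [0.0, 0.0, 0.0, 1.0]] 274.9602806997391
[-0.0822769   0.5746048   1.45260651]
[[0.0006, -0.2887, 0.9574, -0.1431], [-0.0003, -0.9574, -0.2887, 0.0731], [1.0, -0.0001, -0.0007, 0.0002], [0.0, 0.0, 0.0, 1.0]] 274.9602806997391
[-0.0822769   0.5746048   1.45260651]
[ 0.59631118 -0.1160965   0.25493235] [-0.33741852  0.02447925  1.97821386  0.20989092  0.73555547  1.10615209] [ 1.57056561e+00  1.13463458e+00 -1.32281260e-04]
[[ 5.96331286e-01 -1.15999640e-01  2.55001054e-01]
 [ 1.57043043e+00  1.13456107e+00 -2.97497759e-05]] [[ 0.59641523 -0.11508824  0.25471313]
 [-1.56912347  1.13523184  0.00258423]]
```

```bash
cat >> h.py <<'E'
import pickle
_s=snap
def snap(fn,name="wrist"):
    im,C=_s(fn,name); pickle.dump(C,open(f"pics/{fn}.pkl","wb")); return im,C
def yel(im,box):
    x0,y0,x1,y1=box; h=cv2.cvtColor(im,cv2.COLOR_BGR2HSV)
    m=cv2.inRange(h,(18,150,120),(35,255,255)); N,l,s,ce=cv2.connectedComponentsWithStats(m)
    return [(int(s[i,4]),ce[i].round(1).tolist()) for i in range(1,N) if s[i,4]>4 and x0<ce[i][0]<x1 and y0<ce[i][1]<y1]
def jaw(deg): return np.array([np.cos(np.radians(deg)),np.sin(np.radians(deg)),0])
E
python3 - <<'E'
from h import *
print(arm.get_calibration("wrist")["T_tool_cam"][:,3])
arm.reach([.4335,-.3254,.13],list(rpy((0,0,-1),jaw(78.3)))); im,C=snap("sq2"); print(arm.current_t(),arm.get_calibration("wrist")["T_tool_cam"][:,3])
g=proj(C,[.4335,-.3254,.042])[0].astype(int); print(g,yel(im,(g[0]-70,g[1]-70,g[0]+70,g[1]+70)))
x,y=g-60
cv2.imwrite("pics/c6.png",np.hstack([cv2.resize(im,(512,384)),cv2.resize(im[max(y,0):y+120,x:x+84],(269,384),interpolation=cv2.INTER_CUBIC)]))
cv2.imwrite("pics/c6.png",cv2.resize(im[max(y,0):y+140,x-10:x+150],None,fx=4,fy=4,interpolation=cv2.INTER_CUBIC)); print(x-10,max(y,0))
E
```

```text
[-1.43147587e-01  7.30525445e-02  1.82750075e-04  1.00000000e+00]
9.8333 [-1.42821781e-01  7.44694757e-02 -3.45406639e-04  1.00000000e+00]
[252 199] [(31, [287.7, 191.5]), (31, [277.7, 199.9]), (38, [253.0, 222.5])]
182 139<sys>:0: UserWarning: Gimbal lock detected. Setting third angle to zero since it is not possible to uniquely determine all angles.
```

View pics/c6.png

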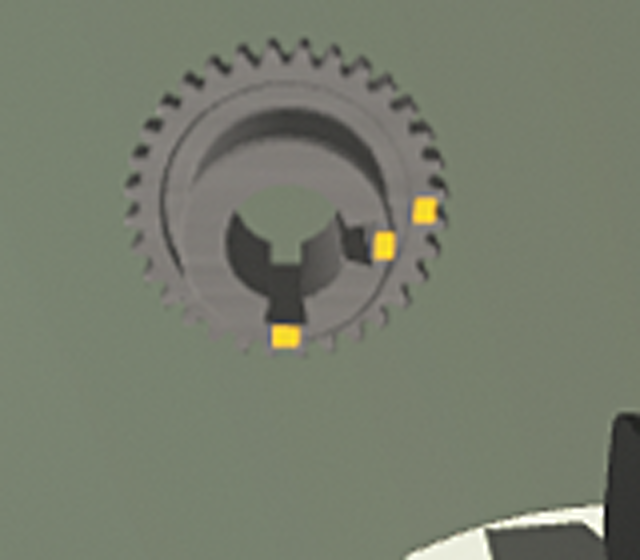

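```bash
python3 - <<'E'
from h import *
C=pickle.load(open("pics/sq2.pkl","rb")); C2=cam("wrist",np.load("pics/sq2.npy"))
print(C[3],C2[3])
for c in (C,C2):
    B,A=zpl(c,[[277.7,199.9],[253,222.5]],.042); d=B-A; 
    ce=(A+B)/2+np.array([-d[1],d[0],0])/2; print(ce,np.degrees(np.arctan2(*(A-ce)[1::-1])),np.linalg.norm(A-ce))
    r=zpl(c,[[287.7,191.5]],.014)[0]; print(np.degrees(np.arctan2(*(r-ce)[1::-1])),np.linalg.norm(r-ce))
E
```

```text
[ 0.36062411 -0.31057404  0.27291495] [ 0.36062411 -0.31057404  0.27291495]
[ 0.43354765 -0.3251908   0.042     ] -12.109387706689155 0.02164389021864026
77.38777726269703 0.04398195405562151
[ 0.43354765 -0.3251908   0.042     ] -12.109387706689155 0.02164389021864026
77.38777726269703 0.04398195405562151
```

```bash
python3 - <<'E'
from h import *
o=list(rpy((0,0,-1),jaw(77.9)))
arm.move_linear([.4335,-.3252,.05],velocity=.15,orientation=o)
print(arm.move_linear([.4335,-.3252,.012],velocity=.06,contact_N=6))
print(arm.current_position()); arm.close_gripper(); print(arm.current_finger_gap(),arm.current_t())
arm.move_linear([.4335,-.3252,.10],velocity=.15); im,C=snap("h1"); print(arm.current_t(),arm.current_finger_gap(),arm.current_wrist_force())
E
```

```text
False
[ 0.43354922 -0.32523381  0.01187522]
0.04712635273947059 11.7417
12.525 0.046841967924683155 [-0.20810253 -0.16522618 -3.02237897]<sys>:0: UserWarning: Gimbal lock detected. Setting third angle to zero since it is not possible to uniquely determine all angles.
```

View pics/h1.png

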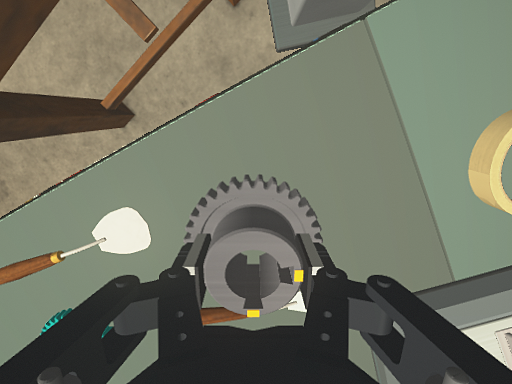

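Gear held (3 N, gap 47 mm); hub marks at (298,275) and (253,313). I'll measure the in-hand offset and move above the right-angle shaft.

```bash
cat > place.py <<'E'
from h import *
PSI=np.radians(4.9); c25,s25=np.cos(np.radians(25)),np.sin(np.radians(25))
n=np.array([-s25*np.cos(PSI),-s25*np.sin(PSI),c25]); ux=np.array([c25*np.cos(PSI),c25*np.sin(PSI),s25]); uy=np.cross(n,ux)
MID=np.array([.6746,-.1143,.095])
HOME={"sq":MID-uy*.058+n*.027,"opp":MID+uy*.058+n*.027}
E
python3 - <<'E'
from place import *
im,C=load("h1"); C=pickle.load(open("pics/h1.pkl","rb"))
print(yel(im,(200,240,320,330)))
P=np.load("pics/h1.npy")
R=Ro.from_euler('xyz',P[1]).as_matrix()
pts=plane(C,[[298.3,275.5],[253,313.3]],P[0]+R@[-.030,0,0],R[:,0]); q=(pts-P[0])@R; print(q)
B,A=q[:,1:]  # tool y,z ; keyway +y -> tool +z ; keyway +x -> tool ?
print((A+B)/2)
d=B-A
for s in(1,-1): 
  c=(A+B)/2+s*np.array([-d[1],d[0]])/2; print(c,np.degrees(np.arctan2(*(B-c))),np.linalg.norm(B-c))
print(HOME)
o=list(rpy(-n,uy)); t=HOME["sq"]-n*.009
print(arm.inverse_kinematics(list(t+n*.06),o),arm.inverse_kinematics(list(t),o))
E
```

```text
[(108, [298.4, 275.4]), (84, [252.5, 313.0])]
[[-0.03        0.00056191  0.0212181 ]
 [-0.03       -0.02105346 -0.0001767 ]]
[-0.01024578  0.0105207 ]
[-0.02094318  0.02132839] 90.29381840223826 0.021505372179595687
[ 0.00045163 -0.00028699] 0.29381840223826305 0.02150537217959569
{'sq': array([ 0.66818519, -0.17306269,  0.11947031]), 'opp': array([ 0.65827683, -0.05748664,  0.11947031])}
[-0.42815289  0.27048361  1.89555594  0.36463611  0.62159882 -2.34435356] [-0.40617049  0.38901594  1.86670277  0.40437526  0.53184593 -2.3760491 ]
```

```bash
python3 - <<'E'
from place import *
o=list(rpy(-n,uy)); t=HOME["sq"]-n*.009
arm.move_linear([.4335,-.3252,.24],velocity=.25)
arm.reach(list(t+n*.065),o); snap("h2"); cv2.imwrite("pics/s2.png",arm.get_image("side")[:,:,::-1])
print(arm.current_t(),arm.current_position()-(t+n*.065))
hit=arm.move_linear(list(t+n*.020),velocity=.05,contact_N=6)
p=arm.current_position()-t; print(hit,(p@ux,p@uy,p@n),arm.current_wrist_force(),arm.current_t())
snap("h3");cv2.imwrite("pics/s3.png",arm.get_image("side")[:,:,::-1])
E
python3 -c "
import cv2,numpy as np
a=cv2.imread('pics/s2.png')[120:280,220:380];b=cv2.imread('pics/s3.png')[120:280,220:380]
cv2.imwrite('pics/c7.png',cv2.resize(np.hstack([a,b]),None,fx=2.5,fy=2.5,interpolation=2))"
```

```text
14.3583 [-8.82753971e-05 -1.19077720e-03  3.87658502e-04]
False (np.float64(0.0003487707447694522), np.float64(-0.00011997436591546637), np.float64(0.0202099291105007)) [-0.33527362  0.0483647  -3.59026619] 15.4083
```

View pics/c7.png

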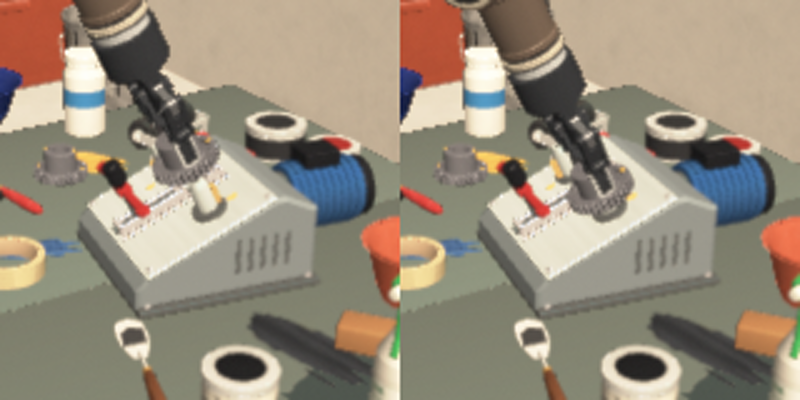

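View pics/h3.png

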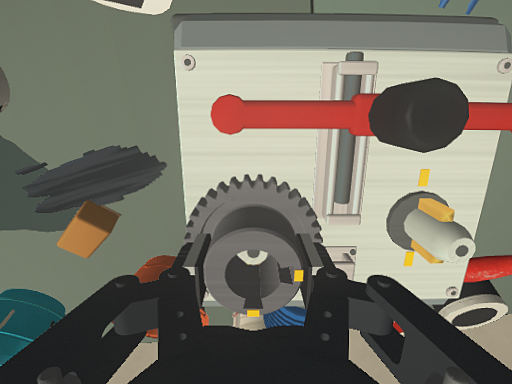

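The shaft tip is visible in the bore at (255,255) with no contact force; the keys should be starting to engage. Continuing down.

```bash
python3 - <<'E'
from place import *
o=list(rpy(-n,uy)); t=HOME["sq"]-n*.009
hit=arm.move_linear(list(t-n*.006),velocity=.03,contact_N=10)
p=arm.current_position()-t; print(hit,(p@ux,p@uy,p@n),arm.current_wrist_force(),arm.current_t(),arm.current_finger_gap())
snap("h4")
E
```

```text
True (np.float64(-0.00028101390882826193), np.float64(6.521242504074744e-05), np.float64(0.000737642886468051)) [-2.05196871 -0.35463663  5.35809012] 16.15 0.04720072044691189
```

View pics/h4.png

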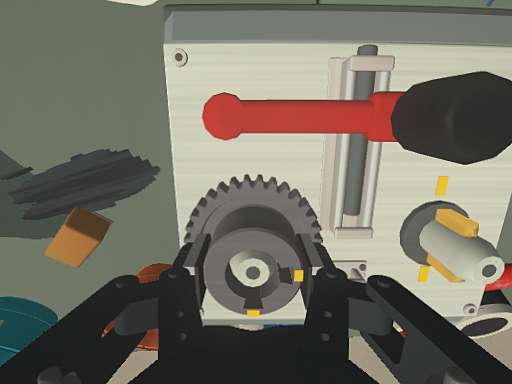

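```bash
python3 - <<'E'
from place import *
t=HOME["sq"]-n*.009
hit=arm.move_linear(list(t-n*.004),velocity=.02,contact_N=12)
p=arm.current_position()-t; print(hit,p@n,arm.current_wrist_force())
arm.open(); print(arm.current_t(),arm.current_finger_gap(),arm.current_wrist_force())
arm.move_linear(list(t+n*.10),velocity=.2); snap("h5"); cv2.imwrite("pics/s5.png",arm.get_image("side")[:,:,::-1]); print(arm.current_t(),arm.current_wrist_force())
E
python3 -c "
import cv2,numpy as np
a=cv2.imread('pics/s5.png')[140:280,220:400]
cv2.imwrite('pics/c8.png',cv2.resize(a,None,fx=4,fy=4,interpolation=2))"
```

```text
True 0.0007255317755775243 [-3.4146925   0.8220693   5.30750624]
16.875 0.08562447073662212 [-0.14405133 -1.09299713  0.38933662]
17.625 [ 0.06325035  0.73743195 -0.07579294]
```

View pics/h5.png

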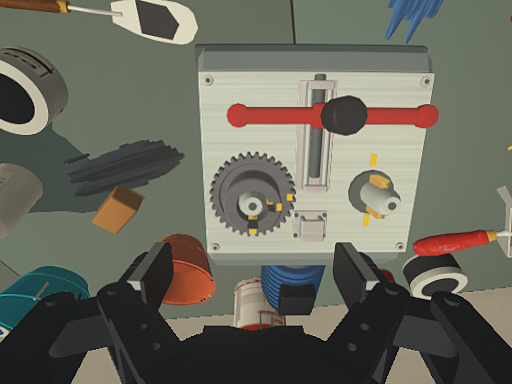

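View pics/c8.png

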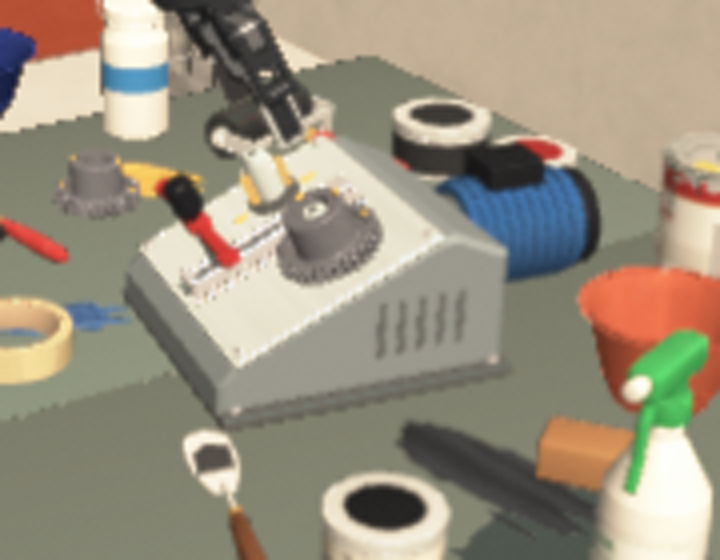

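Gear at right-angle shaft is flush with the shaft tip at (253,207), keys in place. Now the opposite gear.

```bash
python3 - <<'E'
from place import *
arm.reach([.5764,.1882,.13],list(rpy((0,0,-1),jaw(62.2)))); im,C=snap("o2"); print(arm.current_t())
g=proj(C,[.5764,.1882,.042])[0].astype(int); y=yel(im,(g[0]-70,g[1]-70,g[0]+70,g[1]+40)); print(g,y)
x,yy=g-70
cv2.imwrite("pics/c9.png",cv2.resize(im[yy:yy+140,x:x+140],None,fx=4,fy=4,interpolation=cv2.INTER_CUBIC)); print(x,yy)
for a in y: print(a[1],zpl(C,[a[1]],.042)[0],zpl(C,[a[1]],.014)[0])
E
```

```text
19.075
[253 199] [(5521, [310.4, 208.2]), (33, [253.6, 155.8]), (35, [254.0, 175.0]), (37, [253.9, 222.5])]
183 129
[310.4, 208.2] [0.60687464 0.229088   0.042     ] [0.61859045 0.22995872 0.014     ]
[253.6, 155.8] [0.54202097 0.20612393 0.042     ] [0.54585358 0.20420329 0.014     ]
[254.0, 175.0] [0.55677066 0.19874844 0.042     ] [0.56239615 0.19593129 0.014     ]
[253.9, 222.5] [0.59552671 0.17827139 0.042     ] [0.60586315 0.17296517 0.014     ]<sys>:0: UserWarning: Gimbal lock detected. Setting third angle to zero since it is not possible to uniquely determine all angles.
```

View pics/c9.png

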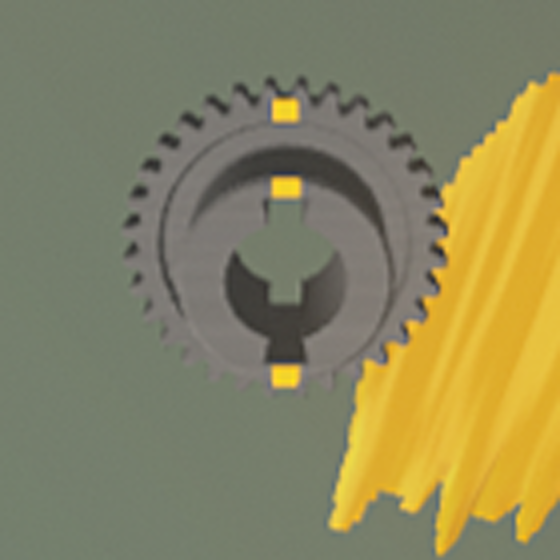

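Opposite keyways confirmed (hub marks at (254,175) and (254,222)), well aligned to the tool. Grasp and insert.

```bash
python3 - <<'E'
from place import *
x,y=.5762,.1885
arm.move_linear([x,y,.05],velocity=.15,orientation=list(rpy((0,0,-1),jaw(62.15))))
print(arm.move_linear([x,y,.012],velocity=.06,contact_N=6)); arm.close_gripper(); print(arm.current_finger_gap())
arm.move_linear([x,y,.24],velocity=.25); print(arm.current_t(),arm.current_finger_gap(),arm.current_wrist_force())
o=list(rpy(-n,uy)); t=HOME["opp"]-n*.009
arm.reach(list(t+n*.065),o); arm.move_linear(list(t+n*.06),velocity=.1)
im,C=snap("k2"); print(yel(im,(200,240,320,330)),arm.current_t())
hit=arm.move_linear(list(t+n*.020),velocity=.05,contact_N=6)
p=arm.current_position()-t; print(hit,(p@ux,p@uy,p@n),arm.current_wrist_force(),arm.current_t()); snap("k3")
E
```

```text
False
0.04705990886375213
22.0417 0.04726001447191452 [ 0.27631636  0.15766018 -4.59997229]
[(84, [252.5, 313.0])] 23.4667
False (np.float64(0.00021997785849951749), np.float64(-4.526350290663165e-05), np.float64(0.020089467866171704)) [ 0.44233704  0.12089817 -4.05481696] 24.4167<sys>:0: UserWarning: Gimbal lock detected. Setting third angle to zero since it is not possible to uniquely determine all angles.
```

View pics/k3.png

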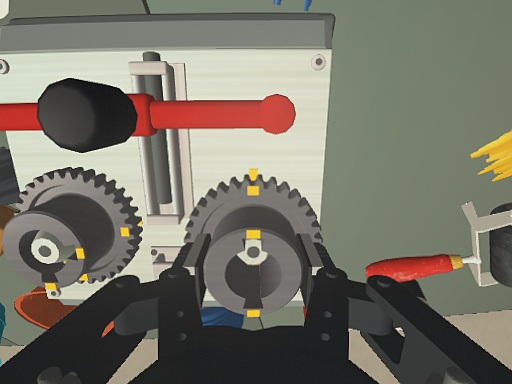

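```bash
python3 - <<'E'
from place import *
t=HOME["opp"]-n*.009
hit=arm.move_linear(list(t-n*.006),velocity=.03,contact_N=10)
p=arm.current_position()-t; print(hit,(p@ux,p@uy,p@n),arm.current_wrist_force(),arm.current_t())
hit=arm.move_linear(list(t-n*.006),velocity=.02,contact_N=12)
p=arm.current_position()-t; print(hit,p@n,arm.current_wrist_force())
if p@n<.003:
    arm.open(); arm.move_linear(list(t+n*.10),velocity=.2); print(arm.current_wrist_force())
    o=list(rpy(-n,uy)); arm.reach(list(MID+n*.22),o)
snap("k4"); cv2.imwrite("pics/s6.png",arm.get_image("side")[:,:,::-1]); print(arm.current_t())
E
python3 -c "
import cv2,numpy as np
a=cv2.imread('pics/s6.png')[140:280,220:400]
cv2.imwrite('pics/c10.png',cv2.resize(a,None,fx=4,fy=4,interpolation=2))"
```

```text
True (np.float64(-0.00016647377828735594), np.float64(4.512127331160054e-05), np.float64(0.0008385881055586517)) [-2.88754996 -0.96281057  4.00412731] 25.1083
True 0.0008071492567194831 [-3.39875953  0.82380305  4.70281226]
[-0.13289813  0.58338491  0.41217263]
27.075
```

View pics/k4.png

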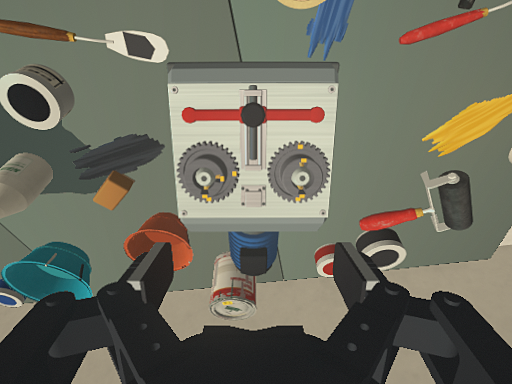

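View pics/c10.png

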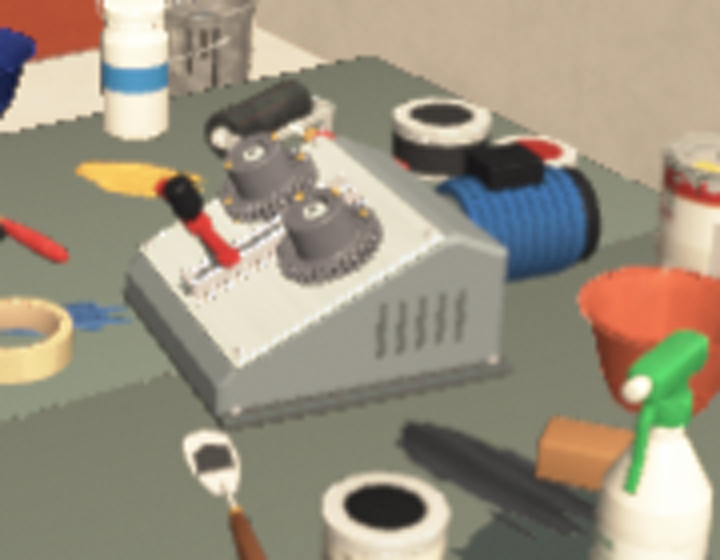

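Both gears are flush on their shafts; the knob is at (253,115) in `k4`. Pinching the knob and sliding up.

```bash
python3 - <<'E'
from place import *
C=pickle.load(open("pics/k4.pkl","rb"))
k=plane(C,[[253,115]],MID+n*.0915,n)[0]-MID; print(k@ux,k@uy)
s,w=k@ux,k@uy
if abs(s+.0725)>.006: s=-.0725
o=list(rpy(-n,uy)); at=lambda s,h: list(MID+ux*s+uy*w+n*h)
arm.reach(at(s,.15),o)
print(arm.move_linear(at(s,.063),velocity=.08,contact_N=6)); arm.close_gripper()
print(arm.current_finger_gap(),arm.current_t(),arm.current_wrist_force())
a=arm.current_position()
hit=arm.move_linear(at(s+.072,.063),velocity=.04,contact_N=15)
print(hit,(arm.current_position()-a)@ux,arm.current_wrist_force(),arm.current_t(),arm.current_finger_gap())
snap("y1"); cv2.imwrite("pics/s7.png",arm.get_image("side")[:,:,::-1])
E
python3 -c "
import cv2,numpy as np
a=cv2.imread('pics/s7.png')[140:280,220:400]
cv2.imwrite('pics/c11.png',cv2.resize(a,None,fx=4,fy=4,interpolation=2))"
```

```text
-0.07285810329050382 0.0003308209366474819
False
0.02220405142293376 29.4 [-5.22670781 -2.43227238  3.63607265]
True 0.05594683117378223 [-2.07149726 -0.30115039  5.05740551] 30.7333 0.021898417419591216
```

View pics/y1.png

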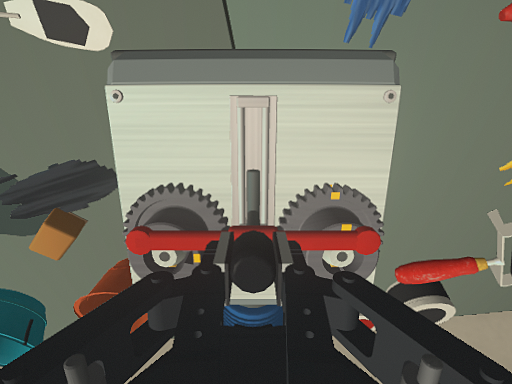

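View pics/c11.png

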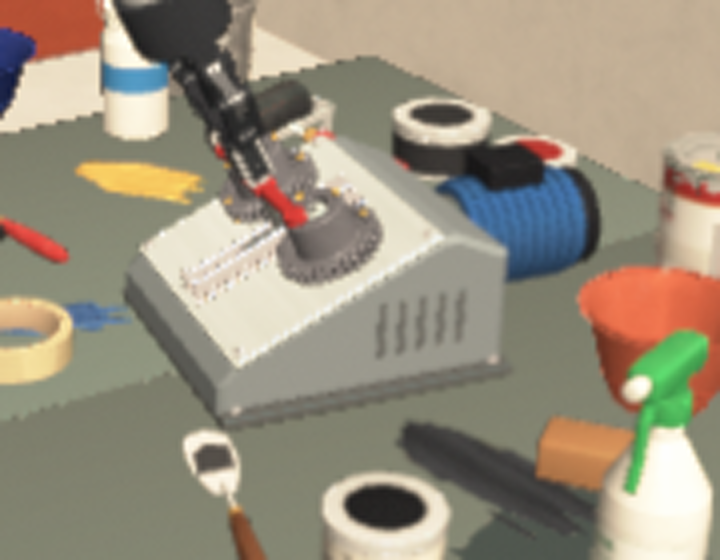

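```bash
python3 - <<'E'
from place import *
a=arm.current_position(); print((a-MID)@ux,arm.current_wrist_force())
hit=arm.move_linear(list(a+ux*.010),velocity=.02,contact_N=25)
print(hit,(arm.current_position()-a)@ux,arm.current_wrist_force(),arm.current_t())
p=arm.current_position(); print((p-MID)@ux)
arm.open(); arm.move_linear(list(MID+ux*((p-MID)@ux)+n*.2),velocity=.15)
im,C=snap("y2"); cv2.imwrite("pics/s8.png",arm.get_image("side")[:,:,::-1]);cv2.imwrite("pics/t8.png",arm.get_image("top")[:,:,::-1]); print(arm.current_t())
E
python3 -c "
import cv2,numpy as np
a=cv2.imread('pics/y2.png')[80:280,120:390]
cv2.imwrite('pics/c12.png',cv2.resize(a,None,fx=2.9,fy=2.9,interpolation=2))
a=cv2.imread('pics/s8.png')[140:280,220:400]
cv2.imwrite('pics/c13.png',cv2.resize(a,None,fx=4,fy=4,interpolation=2))"
```

```text
-0.016648215984034733 [-2.70426007  0.71097739  4.37278548]
True -0.00020240155526990493 [-2.30088732 -0.07725397  3.40820168] 31.225
-0.016850617539304634
33.0667
```

View pics/c12.png

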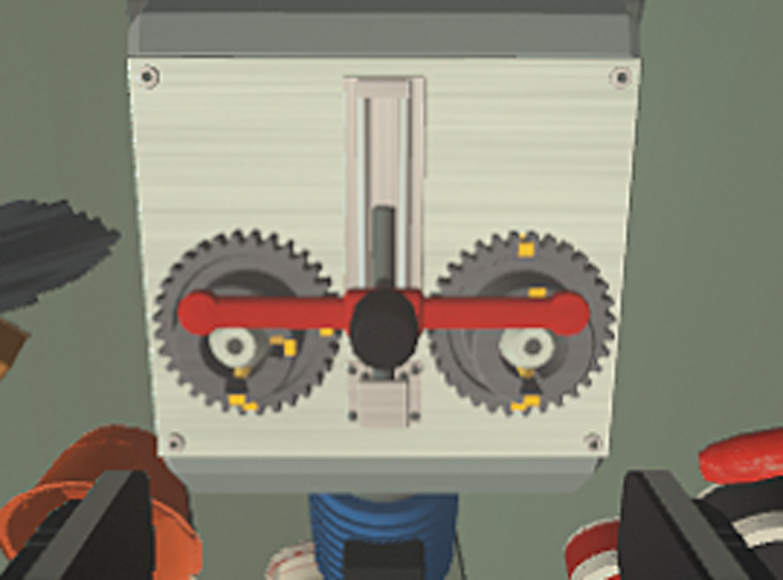

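View pics/c13.png

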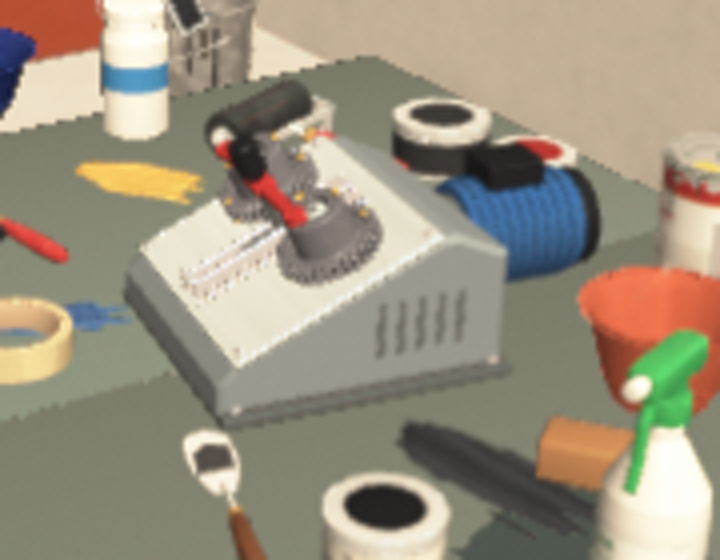

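Yoke over both hubs, bolt tip enters keeper (crop c12, (384,375)). A confirming push from below with closed fingers, independent of the pinch.

```bash
python3 - <<'E'
from place import *
at=lambda s,h: list(MID+ux*s+n*h)
arm.close_gripper(); arm.move_linear(at(-.060,.13),velocity=.2)
print(arm.move_linear(at(-.060,.068),velocity=.1,contact_N=6))
hit=arm.move_linear(at(-.02,.068),velocity=.03,contact_N=22)
print(hit,(arm.current_position()-MID)@ux,arm.current_wrist_force(),arm.current_t())
hit=arm.move_linear(list(arm.current_position()+ux*.01),velocity=.03,contact_N=25)
print(hit,(arm.current_position()-MID)@ux,arm.current_t())
arm.move_linear(at(-.06,.068),velocity=.15); arm.move_linear(at(-.06,.22),velocity=.2)
im,C=snap("y3"); cv2.imwrite("pics/t9.png",arm.get_image("top")[:,:,::-1]); print(arm.current_t(),arm.current_wrist_force())
cv2.imwrite("pics/c14.png",cv2.resize(im,(768,576),interpolation=2))
E
python3 -c "
import cv2
cv2.imwrite('pics/c15.png',cv2.resize(cv2.imread('pics/t9.png')[90:260,150:410],None,fx=3,fy=3,interpolation=2))"
```

```text
False
True -0.04024387640313335 [ 1.11115335  0.35096773 -0.12953211] 36.05
True -0.040580162748726965 36.3917
37.675 [-0.09663585 -0.36866417  0.28646334]
```

View pics/c14.png

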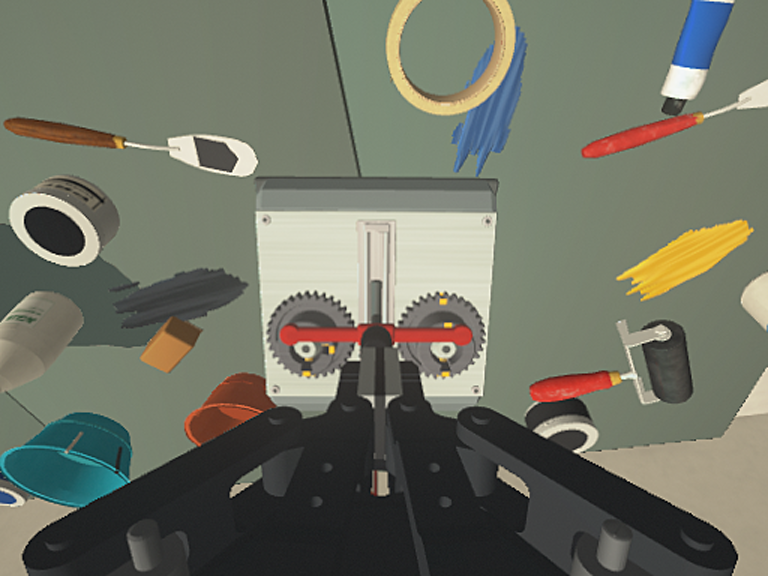

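View pics/c15.png

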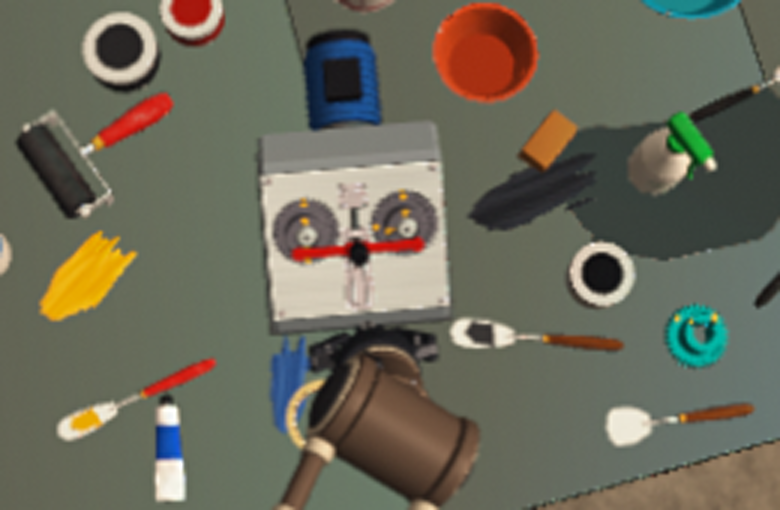

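```bash
python3 - <<'E'
from station import arm
print(arm.current_t(),arm.current_wrist_force()); arm.job_done()
E
```

```text
37.675 [-0.09663585 -0.36866417  0.28646334]
the job is handed in; nothing more can be done
```

The job is done and was handed in at 37.7 s of the 72 s allowed. I put the right-angle gear on the right shaft, then the opposite-keyway gear on the left shaft. Then I slid the locking yoke up by its knob until it stopped.

- **Gears:** Both stopped within 1 mm of the computed home position, and further pushes moved neither. The pictures show both hubs outwards and flush with the shaft tips.
- **Yoke:** It travelled about 56 mm to a firm stop 16.8 mm below the line through the shafts. With the knob starting about 73 mm below that line, this fits a full 62 mm stroke. A second push from below with closed fingers, up to about 25 N, moved it no further. The pictures show the bolt entering the keeper, but I inferred full depth from the firm stop and the knob position.
- **Rest of the bench:** In the last top view the other objects are where they were, including the turquoise look-alike. The masking tape is partly hidden by the arm there, but the last wrist view shows it in place. The gripper was clear of everything, with the wrist force at about zero.
- **Disagreement:** The wrist camera's calibration shifted by about 1.5 mm between poses. The two views of the gearbox differed by about 2 mm, so I averaged them, and both gears went on without needing a correction.

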